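Tighten the bench clamp on the arm link

TASK

Two identical bench clamps with wing knobs stand on the bench. Tighten the one that has the aluminium arm link lying under it: grip its knob and turn it clockwise (seen from above), following it down, until its sprung pad is pressed firmly onto the link, then let go. Leave the link where it lies and leave the other, empty clamp's knob as it is.

Things in the scene. Friction and masses are not known exactly. Their poses are not given: they have to be found in the camera images.
- clamp_knob (a point): Black wing knob atop the clamp with the link: upright bar 46 mm long (own x), 16 thick (own y: squeeze here), 36 high. Point on the screw axis, 14 below the bar's top; z up. 149 mm above the bench at screw 0, sinking 9 mm per rad of clockwise turn. Clamp bolted down: base 120x90x12, grey C-frame whose arm's top is at 100 mm; lowest bar edge stays 14 mm clear of it. 28 mm pad below the screw.
- clamp_screw (a joint): Turn of that knob, rad: 0 fully up, grows clockwise seen from above as the screw sinks 9 mm per rad (steep thread); stop at 1.44. Starts at 0 to 0.4. The pad meets the link at about 0.89; further turning compresses the pad's spring (1.5 N/mm): clamped firmly from 1.06 up to the stop. Stiff (0.25 to 0.35 N m); stays where it is left.
- link_center (a point): Centre (half-way up) of the aluminium truss link, 200 mm long (own x), 40 wide, 26 high, about 0.2 kg, lying loose across the clamp's 12 mm base, its middle under the pad, both ends sticking out at the sides; its top is 38 mm above the bench.
- spare_knob (a point): The same point on the wing knob of the second, identical clamp, which stands empty on the other half of the bench and is to be left alone. It too sinks 9 mm per rad of clockwise turn.
Things that resemble listed ones, but are neither listed nor needed, are in the scene too. Leave any orange look-alike of the part that bears clamp_knob alone.

How it is judged:
By the outcome, as a careful person would: the job done as asked, in the order asked, and still so for the second after the job is handed in, with the robot touching nothing.
It also fails if it takes over 32 s, if anything falls off the work surface, if the arm or the gripper's body presses on something with over 40 N, if the wrist force passes 120 N, or if a joint passes its speed limit or range.

ROBOT

A 6-joint arm with a two-finger parallel gripper is mounted at the origin on the work surface. World frame = base frame: x ahead of the robot, y to its left, z up, the work surface at z = 0. Lengths are in m, angles in rad, forces in N, time in s.
With the tool pointing down it reaches from about 0.35 to 1 m from the base axis. Payload 7.1 kg.
Tool frame: the origin (TCP) lies between the finger pads; the fingertips stand 22 mm ahead of it and the grasp point (between the pads) lies 3 mm ahead of it; x points along the fingers, y is the direction in which the jaws open and shut, and the axes are right-handed (so a half turn about x gives the same grasp; the last joint's range is limited). The gripper opens to 85 mm and grips with 20 to 120 N. Pads are 22 mm wide; open, the fingers measure 114 mm over their backs; the gripper's body (76 mm by 85 mm) begins 54 mm behind the grasp point. The pads swing forward as they close: fully open they stand 13 mm farther back than shut.
Start: joints at [1.222, 0.423, 1.63, -0, 1.089, -0.019], TCP at [0.202, 0.591, 0.253] pointing down, gripper open.
Joint ranges: [-3, 3], [-0.9, 2.11], [0.09, 2.58], [-1.31, 4.45], [0.11, 2.69], [-2.54, 2.54]. Speed limits (rad/s): [2.39, 2.39, 3.01, 3.14, 3.14, 3.14].

INTERFACE

Orientations are given as a rotation vector (axis times angle).
In Python, from rig import manip gives the robot as it stands. The module is installed in compiled form; this text tells all that it offers. Calls block until the motion is done:
- manip.move_to(position, orientation): joint-space move of the TCP to a pose.
- manip.servo_line(position, orientation=None, rate=0.15): straight line of the TCP; orientation=None keeps the orientation; rate is the mean speed in m/s.
- manip.set_joints(angles): joint-space move.
- manip.command_gripper(opening, f_grip=None): finger opening in m; f_grip is the grip in N (None keeps the last); returns when the fingers have stopped.
- manip.hold(seconds).
- manip.solve_ik(position, orientation): joint angles nearest the present ones, or None.
- manip.camera(name): name is "scene" or "top" or "wrist"; returns a dict with "image" (480x640x3 uint8, red, green, blue), "fx", "fy", "cx", "cy" (pixels), "k1" (the pictures are not rectified: a ray, as slopes to the right and down, at radius r is drawn at 1 + k1 r^2 times it, then the intrinsics apply), "cam_to_world" (4x4, takes a point from camera to world coordinates); the wrist camera has in their place "mount" (4x4, takes a point from camera to tool coordinates, whose origin is the TCP and whose axes are the tool frame's). Camera axes: x right, y down, z forward; pixel columns grow to the right and rows downward; lengths in m; the calibration is good to about 2 mm. A picture is of the moment at which its call begins: read the wrist's pose just before it. There is no depth.
A pose or a line that the arm cannot do raises manip.IKError and nothing moves.
- manip.sign_off(): hands the job in, once; it reports no verdict.
Readings, each from a call of its own:
- manip.get_time(): time.
- manip.get_joint_positions(): joint angles.
- manip.get_joint_vel(): joint speeds.
- manip.get_tau(): joint torques, N m.
- manip.get_position(): TCP position.
- manip.get_ee_rot(): TCP orientation.
- manip.get_contact_force(): force on the tool from outside, world axes, zero at the start.
- manip.get_torque(): the same for the moment, N m.
- manip.get_width(): finger opening in m.
Only numpy, scipy, OpenCV 4.12 (cv2) and the standard library are available. Lean on these libraries where they do the work, as an engineer would, in place of code of your own. Each camera call takes 0.05 s, during which the arm holds its last target.

## Working session

There is one attempt and no reset: what is moved stays moved. The work goes in short steps, each a Python script; the robot and the scene stay as the last script left them, time stands still between calls to the robot, and variables do not carry over. Pictures are saved under pics/ and viewed, and the job is handed in when it is done.

```bash
mkdir -p pics; python3 - <<'E'
from rig import manip
import cv2,numpy as np
for n in ("scene","top"):
    c=manip.camera(n); cv2.imwrite(f"pics/{n}0.png",c["image"][:,:,::-1])
    np.savez(f"{n}0.npz",**c)
    print(n,[c[k] for k in("fx","fy","cx","cy","k1")]); print(np.round(c["cam_to_world"],4))
print(manip.get_time(),manip.get_ee_rot(),manip.get_position())
E
```

```text
scene [518.0660334165024, 518.0660334165024, 317.54976688345624, 241.41942923656507, 0.04062640494779985]
[[ 0.8847  0.3065 -0.3512  0.8776]
 [ 0.4656 -0.5452  0.6971 -0.549 ]
 [ 0.0222 -0.7802 -0.6251  0.6063]
 [ 0.      0.      0.      1.    ]]
top [552.2471069572506, 552.2471069572506, 310.5707607830865, 252.1665956693606, -0.0678105203163138]
[[-0.0182 -0.9803  0.1968  0.394 ]
 [-0.9997  0.0205  0.0099 -0.0175]
 [-0.0137 -0.1965 -0.9804  1.0516]
 [ 0.      0.      0.      1.    ]]
0.1 [ 0.2577227   1.55550868 -0.259907  ] [0.20223565 0.59088593 0.25262391]
```

View pics/scene0.png

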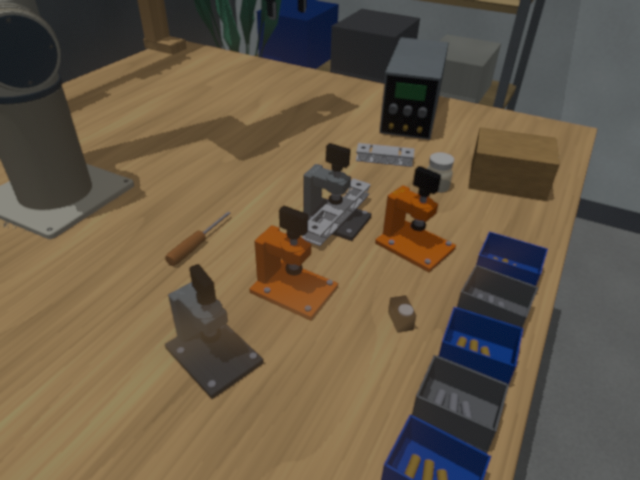

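View pics/top0.png

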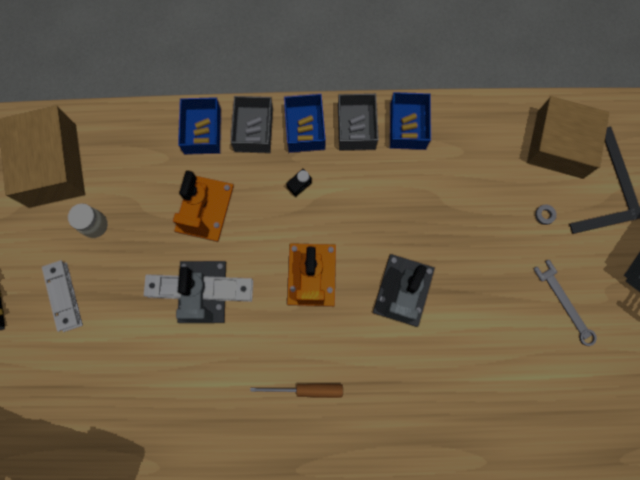

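The four clamp-like items in the top view:
- Grey at (200,290), with the link across its base.
- Grey at (405,290), empty: the spare.
- Orange at (205,207) and (312,275): look-alikes.

The grey clamp at (200,290) is the one meant. I'll confirm it in enlarged crops.

```bash
python3 - <<'E'
import cv2
a=cv2.imread("pics/top0.png")[240:340,135:265]; b=cv2.imread("pics/scene0.png")[130:250,270:400]
a=cv2.convertScaleAbs(a,alpha=1.8,beta=15);b=cv2.convertScaleAbs(b,alpha=1.8,beta=15)
cv2.imwrite("pics/ca.png",cv2.resize(a,None,fx=6,fy=6,interpolation=cv2.INTER_CUBIC))
cv2.imwrite("pics/cb.png",cv2.resize(b,None,fx=5,fy=5,interpolation=cv2.INTER_CUBIC))
E
```

```text
(no output)
```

View pics/ca.png

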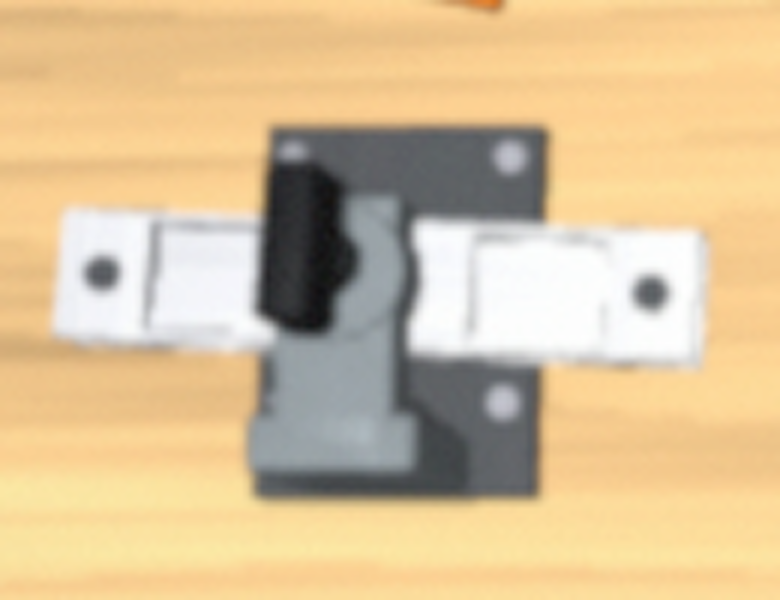

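View pics/cb.png

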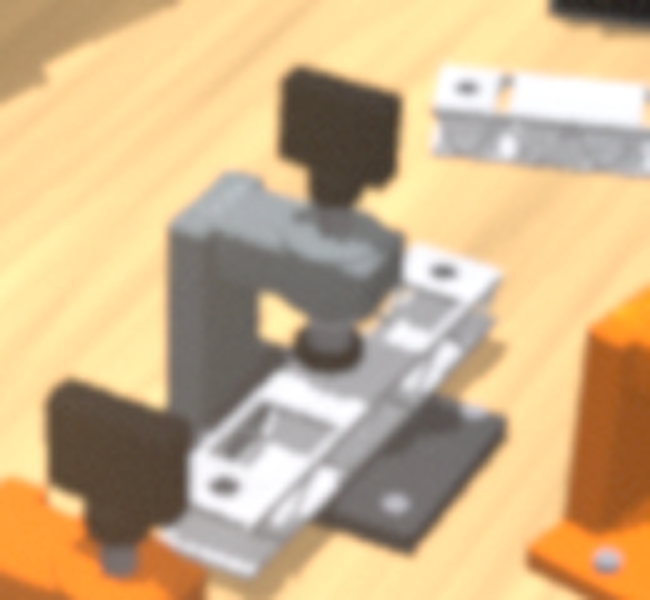

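```bash
python3 - <<'E'
import cv2
a=cv2.imread("pics/top0.png")[260:300,170:210]; b=cv2.imread("pics/scene0.png")[138:182,316:360]
a=cv2.convertScaleAbs(a,alpha=4,beta=15);b=cv2.convertScaleAbs(b,alpha=4,beta=-20)
a=cv2.resize(a,(560,560),interpolation=cv2.INTER_CUBIC) #14x
b=cv2.resize(b,(572,572),interpolation=cv2.INTER_CUBIC) #13x
cv2.imwrite("pics/ka.png",a);cv2.imwrite("pics/kb.png",b)
E
```

```text
(no output)
```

View pics/ka.png

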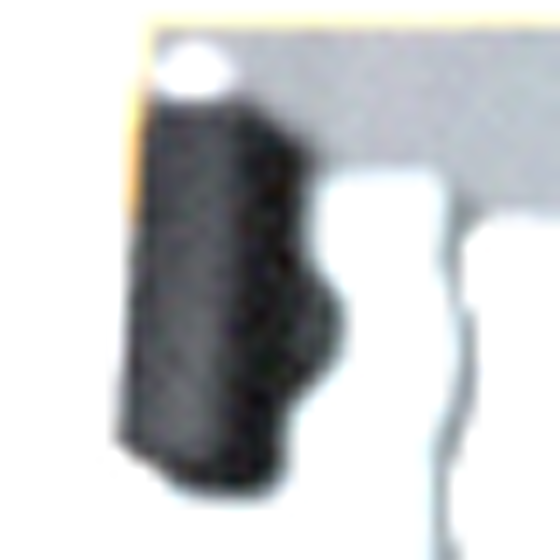

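View pics/kb.png

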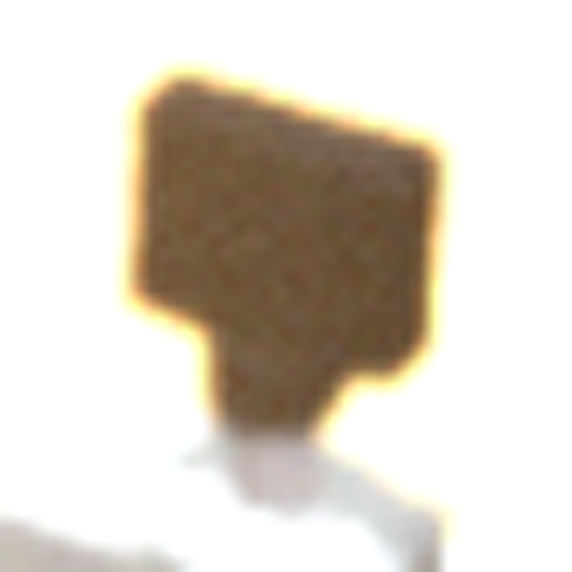

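```bash
cat > h.py <<'E'
import numpy as np,cv2
class C:
    def __init__(s,n,T=None):
        d=np.load(n) if isinstance(n,str) else n
        s.K=np.array([[d["fx"],0,d["cx"]],[0,d["fy"],d["cy"]],[0,0,1]],float); s.D=np.array([float(d["k1"]),0,0,0,0])
        s.T=np.array(d["cam_to_world"]) if T is None else T
    def ray(s,p):
        q=cv2.undistortPoints(np.array(p,float).reshape(-1,1,2),s.K,s.D)[:,0]
        return s.T[:3,3],np.c_[q,np.ones(len(q))]@s.T[:3,:3].T
    def at(s,p,z):
        o,r=s.ray(p); return o+r*((z-o[2])/r[:,2])[:,None]
    def proj(s,P):
        R=s.T[:3,:3].T; return cv2.projectPoints(np.array(P,float).reshape(-1,1,3),cv2.Rodrigues(R)[0],-R@s.T[:3,3],s.K,s.D)[0][:,0]
def tri(c1,p1,c2,p2):
    o1,r1=c1.ray([p1]);o2,r2=c2.ray([p2]);r1,r2=r1[0],r2[0]
    t=np.linalg.lstsq(np.c_[r1,-r2],o2-o1,rcond=None)[0]; a,b=o1+t[0]*r1,o2+t[1]*r2
    return (a+b)/2,np.linalg.norm(a-b)
E
python3 - <<'E'
from h import *
np.set_printoptions(precision=4,suppress=True)
t=C("top0.npz");s=C("scene0.npz")
A=lambda u,v:(170+(u+.5)/14-.5,260+(v+.5)/14-.5); B=lambda u,v:(316+(u+.5)/13-.5,138+(v+.5)/13-.5)
print("top ctr",tri(t,A(181,277),s,B(293,128)))
F=lambda u,v:(135+(u+.5)/6-.5,240+(v+.5)/6-.5)
b=t.at([F(270,128),F(547,128),F(540,497),F(255,497)],.012);print("base",b,b.mean(0))
k=t.at([A(148,108),A(240,108),A(212,452),A(122,440)],.163);print("bar",k,k.mean(0))
l=t.at([F(65,208),F(706,230),F(698,365),F(55,340)],.038);print("link",l,l.mean(0))
d=k[0]-k[3]+k[1]-k[2]; print("bar yaw",np.degrees(np.arctan2(d[1],d[0])))
d=b[0]-b[3]+b[1]-b[2]; print("base yaw",np.degrees(np.arctan2(d[1],d[0])))
E
```

```text
top ctr (array([0.5329, 0.2034, 0.1597]), np.float64(0.0022366166616606905))
base [[0.5908 0.2458 0.012 ]
 [0.589  0.1563 0.012 ]
 [0.4713 0.1572 0.012 ]
 [0.4727 0.2474 0.012 ]] [0.5309 0.2017 0.012 ]
bar [[0.5516 0.2064 0.163 ]
 [0.5514 0.1955 0.163 ]
 [0.5108 0.1978 0.163 ]
 [0.5124 0.2084 0.163 ]] [0.5315 0.202  0.163 ]
link [[0.5617 0.3034 0.038 ]
 [0.5509 0.102  0.038 ]
 [0.509  0.1044 0.038 ]
 [0.5202 0.3049 0.038 ]] [0.5355 0.2037 0.038 ]
bar yaw -3.0782612257059876
base yaw -0.6327963108381293
```

```bash
cat >> h.py <<'E'
from scipy.spatial.transform import Rotation as Ro
def rot(psi):
    x=np.array([0,0,-1.]);y=np.array([-np.sin(psi),np.cos(psi),0]); return Ro.from_matrix(np.c_[x,y,np.cross(x,y)])
def rv(psi): return rot(psi).as_rotvec()
E
python3 - <<'E'
from h import *; from rig import manip
np.set_printoptions(precision=3,suppress=True)
for p in (-.05,-.05-1.1,-.05+np.pi,-.05-1.1+np.pi): print(p,manip.solve_ik([.5325,.203,.15],rv(p)))
p=-.05
q=[manip.solve_ik([.5325,.203,.15],rv(p+o)) for o in (0,np.pi)]
E
```

```text
-0.05 [ 0.343  0.483  1.821 -0.     0.837 -1.177]
-1.1500000000000001 [ 0.343  0.483  1.821 -0.     0.837 -0.077]
3.0915926535897933 [0.343 0.483 1.821 0.    0.837 1.964]
1.991592653589793 None
```

```bash
python3 - <<'E'
from h import *; from rig import manip
manip.move_to([.5325,.203,.27],rv(-.05))
p=manip.get_position();r=manip.get_ee_rot()
c=manip.camera("wrist"); cv2.imwrite("pics/w0.png",cv2.convertScaleAbs(c["image"][:,:,::-1],alpha=1.6,beta=10))
T=np.eye(4);T[:3,:3]=Ro.from_rotvec(r).as_matrix();T[:3,3]=p
d={k:c[k] for k in("fx","fy","cx","cy","k1")}; np.savez("w0.npz",cam_to_world=T@c["mount"],image=c["image"],**d)
print(p,manip.get_time(),c["mount"])
E
```

```text
[0.53227823 0.20368301 0.26996651] 2.0 [[ 5.01155514e-04 -3.25129246e-01  9.45669457e-01 -1.20153541e-01]
 [ 9.99999868e-01  2.71266681e-04 -4.36683995e-04 -1.05554580e-03]
 [-1.14549877e-04  9.45669551e-01  3.25129339e-01 -8.39528852e-02]
 [ 0.00000000e+00  0.00000000e+00  0.00000000e+00  1.00000000e+00]]
```

View pics/w0.png

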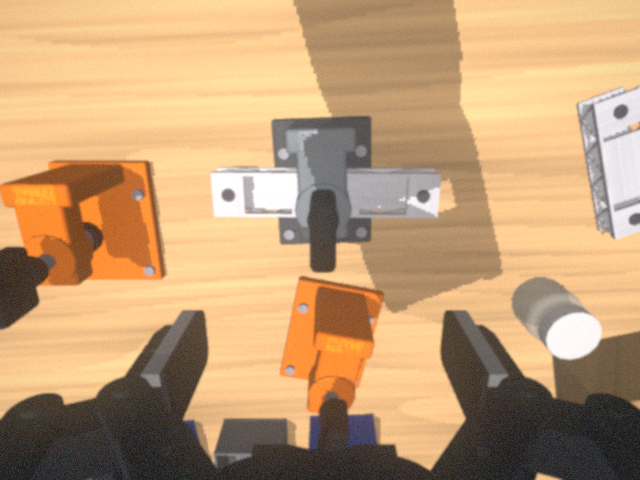

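```bash
python3 - <<'E'
import cv2
a=cv2.imread("pics/w0.png")[180:280,285:360]
cv2.imwrite("pics/w0c.png",cv2.resize(cv2.convertScaleAbs(a,alpha=2.2),None,fx=6,fy=6,interpolation=cv2.INTER_CUBIC))
E
```

```text
(no output)
```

View pics/w0c.png

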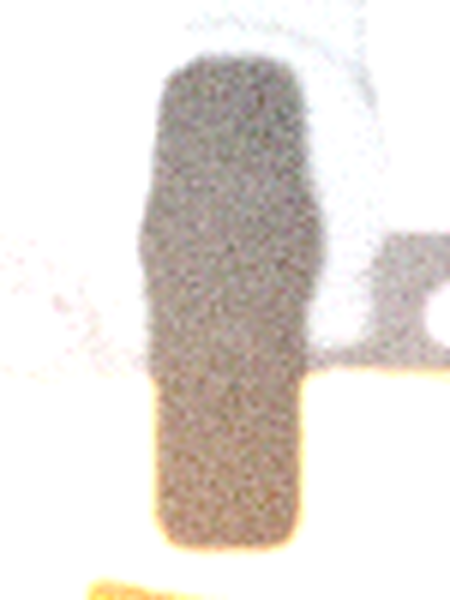

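```bash
cat >> h.py <<'E'
def box(x,y,psi,s):
    zt=.149-.009*s+.014; c,sn=np.cos(psi),np.sin(psi)
    return np.array([[x+c*a-sn*b,y+sn*a+c*b,zt-h] for a in(-.023,.023) for b in(-.008,.008) for h in(0,.036)])
E
python3 - <<'E'
from h import *
np.set_printoptions(precision=1,suppress=True)
from scipy.optimize import minimize
w,t,s=C("w0.npz"),C("top0.npz"),C("scene0.npz")
# bar mask per view (dark pixels), compared with soft hull IoU
def mask(n,x0,x1,y0,y1,thr):
    im=np.load(n)["image"].astype(float).max(2)[y0:y1,x0:x1]; k=5
    return cv2.resize(im,None,fx=k,fy=k,interpolation=cv2.INTER_CUBIC)<thr,(x0,y0,k)
V=[(w,)+mask("w0.npz",300,345,185,275,45),(t,)+mask("top0.npz",174,200,262,300,26),(s,)+mask("scene0.npz",322,354,140,176,60)]
def cost(p,out=False):
    J=0
    for i,(c,m,(x0,y0,k)) in enumerate(V):
        q=(c.proj(box(p[0],p[1],p[2],p[3]))-[x0,y0]+.5)*k-.5
        h=cv2.convexHull(q.astype(np.float32))
        r=np.zeros(m.shape,np.uint8); cv2.fillConvexPoly(r,np.round(h*16).astype(np.int32),1,shift=4)
        if out: cv2.imwrite(f"pics/fit{i}.png",cv2.resize(np.dstack([m*255,r*255,r*0]).astype(np.uint8),None,fx=2,fy=2)); 
        J+=(m^(r>0)).sum()/m.sum()
    return J
best=min((minimize(cost,[.5325+dx,.203,ps,s0],method="Nelder-Mead",options=dict(initial_simplex=np.array([.5325,.203,ps,s0])+np.vstack([np.zeros(4),np.diag([.003,.003,.08,.3])]))) for dx in(0,) for ps in(-.1,0) for s0 in(.1,.3)),key=lambda r:r.fun)
print(best.fun,np.round(best.x,4));cost(best.x,True)
a=[cv2.imread(f"pics/fit{i}.png") for i in range(3)]
H=max(i.shape[0] for i in a); a=[cv2.copyMakeBorder(i,0,max(0,H-i.shape[0]),0,10,0) for i in a]
a=np.hstack(a); f=min(1,600/a.shape[0],800/a.shape[1]); cv2.imwrite("pics/fit.png",cv2.resize(a,None,fx=f,fy=f))
for v in range(3):
    V1=V; V=[V1[v]]; r=minimize(lambda p:cost([*p,best.x[3]]),best.x[:3],method="Nelder-Mead",options=dict(initial_simplex=best.x[:3]+np.vstack([np.zeros(3),np.diag([.003,.003,.08])])));print(v,np.round(r.x,4),r.fun); V=V1
E
```

```text
1.3162271775631587 [ 0.5  0.2 -0.1  0.6]
0 [ 0.5  0.2 -0.1] 0.4455429365144211
1 [ 0.5  0.2 -0. ] 0.3381881017032831
2 [ 0.5  0.2 -0.5] 0.26963757971690777
```

View pics/fit.png

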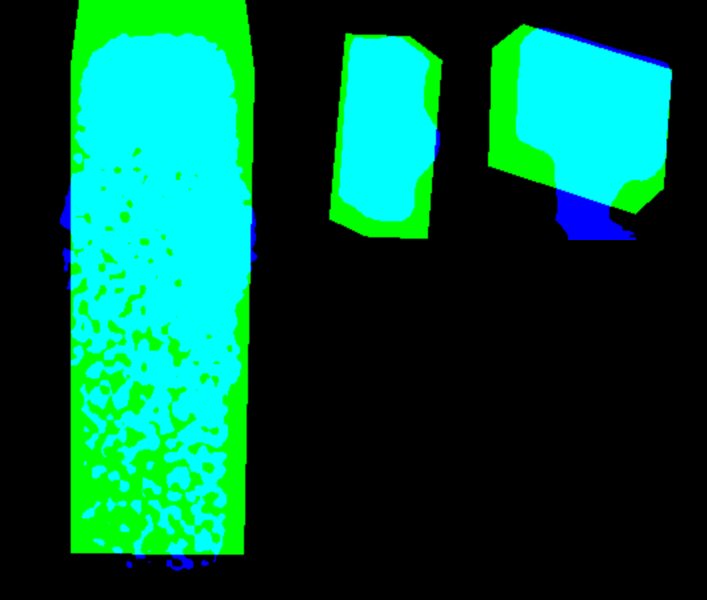

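```bash
python3 - <<'E'
from h import *
np.set_printoptions(precision=4,suppress=True)
w=C("w0.npz");s=C("scene0.npz");t=C("top0.npz")
F=lambda u,v:(285+(u+.5)/6-.5,180+(v+.5)/6-.5)
print(w.T[:3,3])
for z in(.163,.160): print(z,w.at([F(157,548),F(300,548),F(228,520),F(228.5,400)],z))
print("near bottom",w.at([F(165,57),F(302,57),F(232.5,120)],.125))
B=lambda u,v:(316+(u+.5)/13-.5,138+(v+.5)/13-.5);A=lambda u,v:(170+(u+.5)/14-.5,260+(v+.5)/14-.5)
# triangulate top far edge mid etc: wrist far-top corners with top camera
print(tri(w,F(157,548),t,A(148,108)),tri(w,F(300,548),t,A(240,108)))
print(tri(w,F(228,548),t,A(194,108)), "scene far right top",tri(s,B(430,150),t,A(240,105)),tri(s,B(180,80),t,A(148,108)))
Q=w.proj(box(.5325,.203,-.05,.3)); print((Q-[285,180]+.5)*6)
E
```

```text
[0.4484 0.2067 0.3901]
0.163 [[0.5525 0.1936 0.163 ]
 [0.5532 0.208  0.163 ]
 [0.5498 0.2009 0.163 ]
 [0.5369 0.2016 0.163 ]]
0.16 [[0.5539 0.1934 0.16  ]
 [0.5546 0.208  0.16  ]
 [0.5511 0.2008 0.16  ]
 [0.5381 0.2015 0.16  ]]
near bottom [[0.5109 0.1958 0.125 ]
 [0.5117 0.2108 0.125 ]
 [0.5184 0.2028 0.125 ]]
(array([0.5443, 0.1974, 0.188 ]), np.float64(0.007589516017627519)) (array([0.5582, 0.2042, 0.144 ]), np.float64(0.010386538281842038))
(array([0.5512, 0.2005, 0.1659]), np.float64(0.0007825477384655675)) scene far right top (array([0.5542, 0.1969, 0.1646]), np.float64(0.006320760219638051)) (array([0.5367, 0.1938, 0.1774]), np.float64(0.029312547027484682))
[[158.4873 124.3797]
 [168.3799  40.0107]
 [324.6936 124.5203]
 [313.7361  40.1334]
 [162.7539 559.864 ]
 [171.6313 428.103 ]
 [319.1146 559.9985]
 [309.3829 428.2209]]
```

```bash
python3 - <<'E'
from h import *; from rig import manip
np.set_printoptions(precision=3,suppress=True)
manip.servo_line([.532,.202,.149],rv(-.056),rate=.12)
print(manip.get_contact_force(),manip.get_torque())
manip.command_gripper(.03)
p=manip.get_position();r=manip.get_ee_rot();c=manip.camera("wrist")
cv2.imwrite("pics/w1.png",cv2.convertScaleAbs(c["image"][:,:,::-1],alpha=2.2,beta=10))
print(p,manip.get_time(),manip.get_width())
E
```

```text
[0.448 0.205 0.213] [-0.016 -0.003 -0.025]
[0.532 0.202 0.149] 3.7833 0.03018084823609454
```

View pics/w1.png

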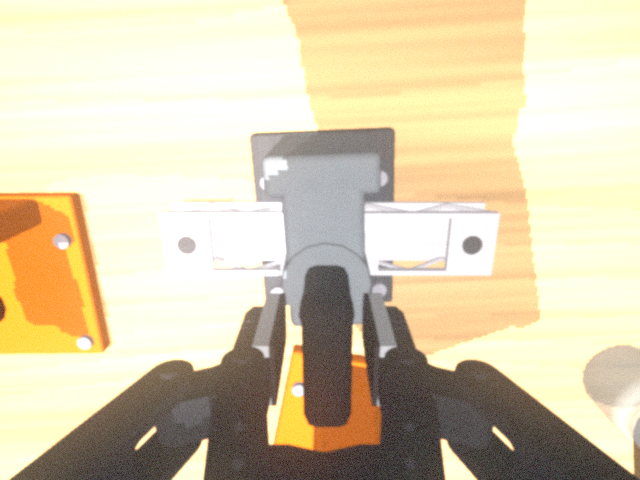

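The bar stands between the pads, at columns 303 to 352. The gap is about 25 px on the left and 16 px on the right, so the bar sits roughly 1.5 mm towards +y. I'll shift by that much and grip.

```bash
python3 - <<'E'
from h import *; from rig import manip
np.set_printoptions(precision=3,suppress=True)
manip.servo_line([.532,.2033,.149],rv(-.056),rate=.05)
manip.command_gripper(0.0,f_grip=70)
print(manip.get_width(),manip.get_contact_force(),manip.get_torque(),manip.get_position(),manip.get_time())
c=manip.camera("scene");cv2.imwrite("pics/s1.png",c["image"][:,:,::-1])
E
```

```text
0.015241859345794355 [-2.392 -4.339  9.577] [-0.662  0.109 -0.205] [0.532 0.203 0.15 ] 4.3083
```

```bash
python3 - <<'E'
from h import *; from rig import manip
np.set_printoptions(precision=2,suppress=True)
for k in range(1,11):
    d=.1*k
    manip.servo_line([.532,.2033,.149-.009*d],rv(-.056-d),rate=.0045)
    R=Ro.from_rotvec(manip.get_ee_rot()).as_matrix(); psi=np.arctan2(-R[0,1],R[1,1])
    F=manip.get_contact_force();print(d,psi,F,manip.get_torque(),manip.get_width(),manip.get_time())
    if np.linalg.norm(F)>45 : print("stop");break
c=manip.camera("scene");cv2.imwrite("pics/s2.png",c["image"][:,:,::-1])
a=cv2.convertScaleAbs(c["image"][130:250,270:400,::-1],alpha=1.8,beta=15)
cv2.imwrite("pics/s2c.png",cv2.resize(a,None,fx=5,fy=5,interpolation=cv2.INTER_CUBIC))
E
```

```text
0.1 -0.1566825275159843 [-1.93 -3.72  9.05] [-0.7   0.11 -0.38] 0.014932483927497882 4.7083
0.2 -0.25670782280581184 [-2.6  -2.48  8.73] [-0.64  0.13 -0.36] 0.015301164221142693 5.0583
0.30000000000000004 -0.3567047694939374 [-2.87 -2.31  8.93] [-0.6   0.1  -0.31] 0.015010379820411984 5.4083
0.4 -0.45667635248969385 [-1.86 -2.16  9.49] [-0.58  0.09 -0.35] 0.0150228137261946 5.7583
0.5 -0.5566196987697198 [-1.41 -2.34  8.2 ] [-0.57  0.17 -0.35] 0.015442056090327056 6.1083
0.6000000000000001 -0.6566856175338563 [-2.15 -2.47  8.2 ] [-0.59  0.19 -0.38] 0.015303645304598453 6.4583
0.7000000000000001 -0.756700063658367 [-2.01 -1.4   8.27] [-0.56  0.1  -0.38] 0.015250259762816657 6.8083
0.8 -0.8566862788435008 [-1.11 -1.35  8.15] [-0.5   0.16 -0.33] 0.015299122780502517 7.1583
0.9 -0.9566027752918647 [-2.45 -1.28  8.03] [-0.47  0.17 -0.36] 0.015205448910503143 7.5083
1.0 -1.0566400306759007 [-1.45 -0.82  8.65] [-0.52  0.11 -0.33] 0.015260430599535144 7.8583
```

View pics/s2c.png

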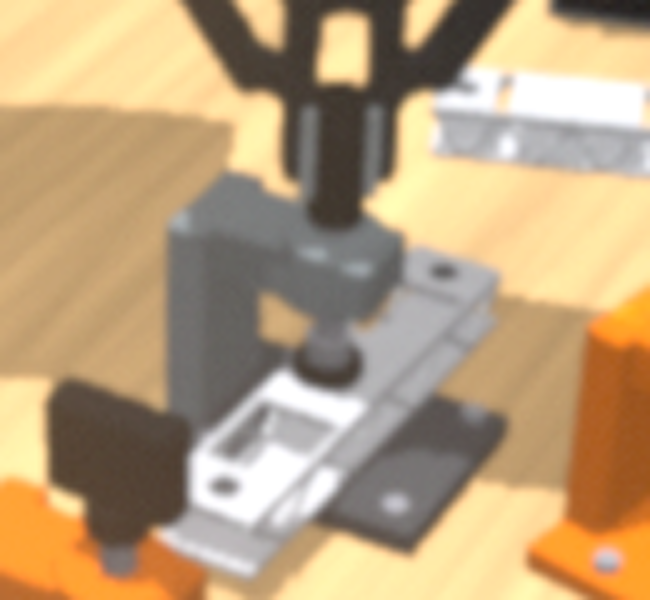

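```bash
python3 - <<'E'
from h import *
s=C("scene0.npz"); a=cv2.imread("pics/scene0.png",0).astype(np.float32);b=cv2.imread("pics/s2.png",0).astype(np.float32)
x0,x1,y0,y1=328,344,195,206
k=8
A=cv2.resize(a[y0-3:y1+3,x0-3:x1+3],None,fx=k,fy=k,interpolation=cv2.INTER_CUBIC);B=cv2.resize(b[y0-6:y1+10,x0-6:x1+6],None,fx=k,fy=k,interpolation=cv2.INTER_CUBIC)
r=cv2.matchTemplate(B,A,cv2.TM_CCOEFF_NORMED);_,v,_,l=cv2.minMaxLoc(r);print(v,(l[0]/k-3),(l[1]/k-3))
P=s.proj([[.532,.2025,.045],[.532,.2025,.036]]);print(P,P[1]-P[0])
A=np.hstack([cv2.resize(cv2.convertScaleAbs(i[185:215,320:355],alpha=2),None,fx=11,fy=11,interpolation=cv2.INTER_CUBIC) for i in(a,b)]);cv2.imwrite("pics/pads.png",A)
E
```

```text
0.8279931545257568 -0.25 1.5
[[334.04347922 201.01636571]
 [333.8465952  204.87772476]] [-0.19688403  3.86135905]
```

View pics/pads.png

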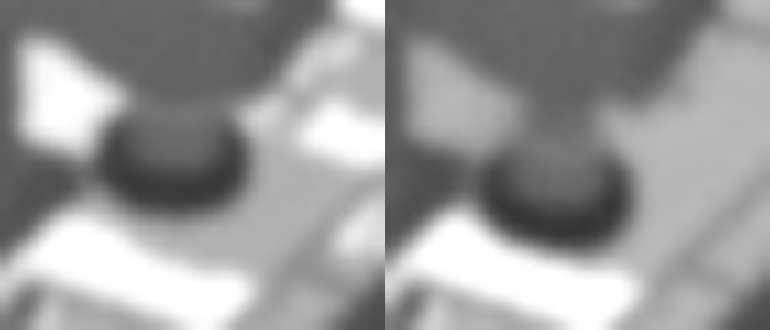

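The pad moved down about 3.2 px, roughly 7.5 mm. That puts s between about 1.07 and 1.25, so I'll turn a little further in small steps and watch the torque for the end stop.

```bash
python3 - <<'E'
from h import *; from rig import manip
np.set_printoptions(precision=2,suppress=True)
for k in range(1,8):
    d=1+.025*k
    manip.servo_line([.532,.2033,.149-.009*d],rv(-.056-d),rate=.0045)
    F=manip.get_contact_force();t=manip.get_torque();print(d,F,t,manip.get_time())
    if np.linalg.norm(F)>45 or abs(t[2])>.65: print("stop");break
c=manip.camera("scene");cv2.imwrite("pics/s3.png",c["image"][:,:,::-1])
b=cv2.imread("pics/s2.png",0);a=cv2.imread("pics/s3.png",0)
cv2.imwrite("pics/pads3.png",np.hstack([cv2.resize(cv2.convertScaleAbs(i[185:215,320:355],alpha=2),None,fx=11,fy=11,interpolation=cv2.INTER_CUBIC) for i in(b,a)]))
E
```

```text
1.025 [-1.85 -0.45  7.87] [-0.51  0.16 -0.11] 8.1583
1.05 [-0.77 -1.73  8.72] [-0.45  0.2  -0.1 ] 8.4083
1.075 [-2.18 -0.36  8.5 ] [-0.43  0.21 -0.04] 8.6583
1.1 [-0.92 -0.39  8.42] [-0.48  0.16 -0.19] 8.9083
1.125 [-0.74 -0.16  8.61] [-0.46  0.18 -0.07] 9.1583
1.15 [-1.07 -0.19  8.2 ] [-0.45  0.15 -0.03] 9.4083
1.175 [-0.87 -0.23  7.98] [-0.42  0.13 -0.06] 9.6583
```

View pics/pads3.png

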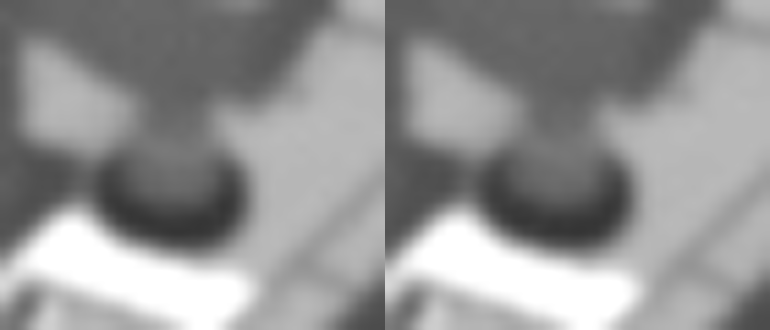

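The pad stayed put over the last 0.175 rad, so it rests on the link and its spring is compressing. No end-stop torque appeared. With s0 ≥ 0, s is now between 1.175 and 1.44. I'll let go and check.

```bash
python3 - <<'E'
from h import *; from rig import manip
np.set_printoptions(precision=3,suppress=True)
manip.command_gripper(.04)
print(manip.get_contact_force(),manip.get_torque())
p=manip.get_position(); manip.servo_line([p[0],p[1],.25],rate=.12)
p=manip.get_position();r=manip.get_ee_rot();c=manip.camera("wrist")
cv2.imwrite("pics/w4.png",cv2.convertScaleAbs(c["image"][:,:,::-1],alpha=1.8,beta=10))
T=np.eye(4);T[:3,:3]=Ro.from_rotvec(r).as_matrix();T[:3,3]=p
np.savez("w4.npz",cam_to_world=T@c["mount"],image=c["image"],**{k:c[k] for k in("fx","fy","cx","cy","k1")})
manip.move_to([.40,.40,.33],rv(-1.2))
for n in("scene","top"):
    c=manip.camera(n);cv2.imwrite(f"pics/{n}4.png",c["image"][:,:,::-1])
a=cv2.imread("pics/scene4.png")[130:250,270:400];b=cv2.imread("pics/top4.png")[240:340,135:265]
cv2.imwrite("pics/s4.png",np.hstack([cv2.resize(cv2.convertScaleAbs(i,alpha=1.8,beta=15),(390,360),interpolation=cv2.INTER_CUBIC) for i in(a,b)]))
print(manip.get_time())
E
```

```text
[0.174 1.311 0.133] [ 0.023 -0.024 -0.005]
12.2833
```

View pics/w4.png

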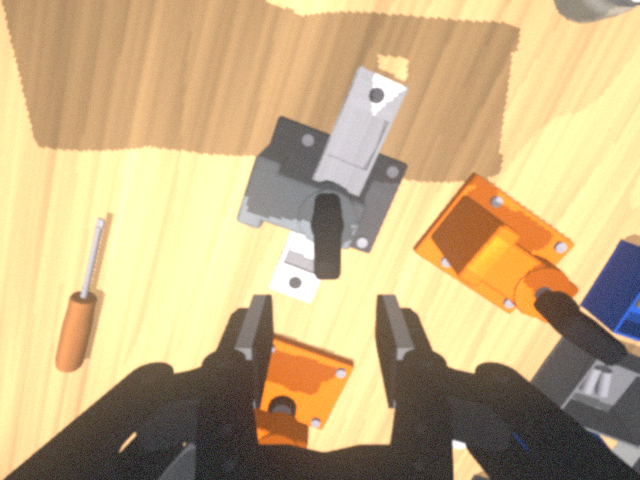

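View pics/s4.png

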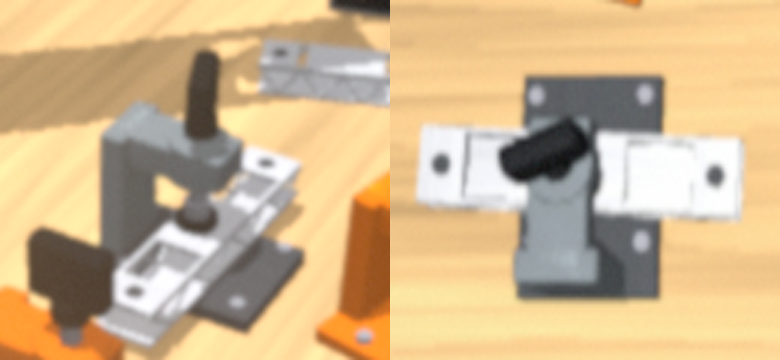

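View pics/scene4.png

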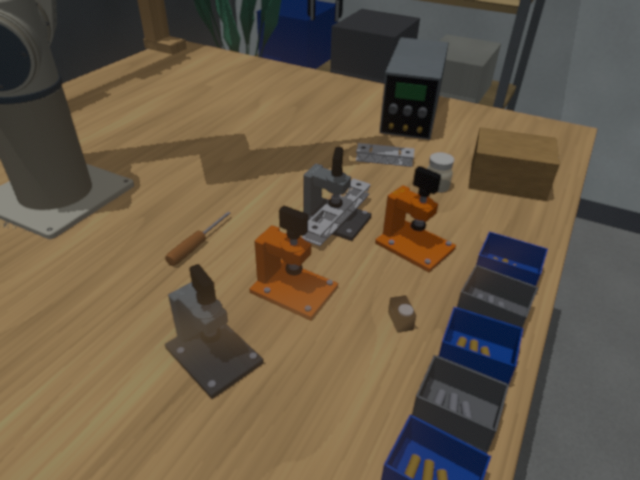

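```bash
python3 - <<'E'
import cv2,numpy as np
a=cv2.imread("pics/top4.png")[265:309,165:209]
b=cv2.imread("pics/w4.png")[185:285,300:360]
A=cv2.resize(cv2.convertScaleAbs(a,alpha=4,beta=15),(440,440),interpolation=cv2.INTER_CUBIC)
B=cv2.resize(cv2.convertScaleAbs(b,alpha=1.8),(264,440),interpolation=cv2.INTER_CUBIC)
cv2.imwrite("pics/e.png",np.hstack([A,B]))
E
```

```text
(no output)
```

View pics/e.png

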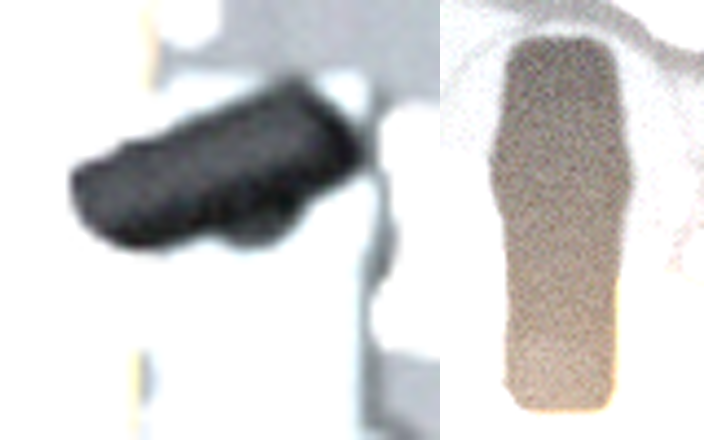

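```bash
python3 - <<'E'
from h import *
t=C("top0.npz");w=C("w4.npz")
A=lambda u,v:(165+(u+.5)/10-.5,265+(v+.5)/10-.5);B=lambda u,v:(300+((u-440)+.5)/4.4-.5,185+(v+.5)/4.4-.5)
k=t.at([A(80,172),A(290,80),A(135,215),A(325,130)],.15);print(k);
for i in(0,2): d=k[i+1]-k[i];print(np.degrees(np.arctan2(d[1],d[0])))
f=w.at([B(508,390),B(613,390)],.15).mean(0);n=w.at([B(507,60),B(612,60)],.117).mean(0);d=f-n;print(f,n,np.degrees(np.arctan2(d[1],d[0])))
for s in(1.0,1.2,1.4):
    zt=.163-.009*s; f=w.at([B(560,410)],zt)[0];n=w.at([B(560,38)],zt-.036)[0];print(s,np.linalg.norm((f-n)[:2]))
w0=C("w0.npz");F=lambda u,v:(285+(u+.5)/6-.5,180+(v+.5)/6-.5)
for s in(0,.1,.2,.3,.4):
    zt=.163-.009*s; f=w0.at([F(228,548)],zt)[0];n=w0.at([F(233,57)],zt-.036)[0];print(s,np.linalg.norm((f-n)[:2]))
E
```

```text
[[0.52969571 0.22169189 0.15      ]
 [0.54449937 0.1868316  0.15      ]
 [0.52232693 0.21225755 0.15      ]
 [0.53597743 0.18078148 0.15      ]]
-66.99115987448772
-66.55464284106694
[0.53879629 0.18470234 0.15      ] [0.52655557 0.21929368 0.117     ] -70.51283077173525
1.0 0.04120233088975309
1.2 0.04162128681127987
1.4 0.04204024287004518
0 0.04215724664291617
0.1 0.042358192304384146
0.2 0.04255913796639704
0.3 0.042760083628947065
0.4 0.04296102929202667
```

```bash
python3 - <<'E'
from rig import manip
print(manip.get_contact_force(),manip.get_time()); manip.sign_off()
E
```

```text
[-0.60218652 -0.62502546 -0.25718039] 12.2833
the job is handed in; nothing more can be done
```

I tightened the grey clamp that has the link under it, let go, and handed the job in at 12.3 s with the arm clear. I gripped the knob at 70 N and turned it 1.175 rad clockwise, following it down 9 mm per rad.

**Checks that agreed**
- **Pad:** it came down about 7.5 mm, then stayed put over the last 0.175 rad while the knob kept turning. It is on the link with its spring compressed.
- **Knob position:** the wrist view puts the knob at −70.5°, which matches the full turn. I felt no end stop, so the screw should be between about 1.18 and 1.44.
- **Forces:** readings on the tool stayed around 10 N.
- **Everything else:** in the last pictures the link, the spare clamp's knob and the orange clamps look unmoved.

**Checks that disagreed or were loose**
- **Turn angle:** the top camera, read by hand, gave only about 1.11 rad of turn. That would still put the screw above 1.06.
- **Starting screw position:** I never measured it directly. Estimates ran from about 0.06 to 0.3.
- **Torque:** the twisting torque read 0.3–0.4 N m in the main turn but only 0.03–0.19 N m between the last small steps. I took that as stick-slip relaxing and did not test it.
- **Silhouette fit:** my automatic fit of the knob's outline was poor, so I used hand-read edges instead.

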